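# Clear the griddle and hold the contact thermometer on its marked spot

## Robot

A 6-joint arm with a two-finger parallel gripper is mounted at the origin on a cart in front of the work surface, level with it; the furniture and walls round the work are solid. World frame = base frame: x ahead of the robot, y to its left, z up, the work surface at z = 0. Lengths are in mm, angles in degrees, forces in N, time in s.
With the tool pointing down it reaches from about 325 to 775 mm from the base axis. Payload 9.3 kg.
Tool frame: the origin (TCP) lies on the mounting face of the last link; the fingertips stand 173 mm ahead of it and the grasp point (between the pads) lies 155 mm ahead of it; z points along the fingers, y is the line along which they close (so a half turn about z gives the same grasp; the last joint's range is limited). The gripper opens to 85 mm and grips with 20 to 120 N. Pads are 22 mm wide; open, the fingers measure 114 mm over their backs; the gripper's body (76 mm by 85 mm) begins 54 mm behind the grasp point. The pads swing forward as they close: fully open they stand 13 mm farther back than shut.
Start: joints at [55.256, 14.817, 1.232, 76.415, 0, 81.257], TCP at [241.112, 494.33, 404.679] pointing down, gripper open.
Joint ranges: [-174.27, 174.27], [-52.1, 104.24], [-59.71, 78.15], [-110.17, 111.67], [-87.03, 83.33], [-180, 180]. Speed limits (degrees/s): [127.2, 127.2, 159.86, 180, 180, 180].

## Interface

Orientations are given as [roll, pitch, yaw] about the fixed x, y, z axes, in that order (R = Rz(yaw) Ry(pitch) Rx(roll)).
In Python, from cell import arm gives the robot as it stands.
- The arm moves only by the shell command python3 jog.py FILE [FORCE], which reads ROWS from the file FILE. ROWS is a JSON list of rows, 1 to 20 of them, each written [[rx, ry, rz], [dx, dy, dz], opening]: a rotation vector rx, ry, rz in shares of 90 degrees (1.0 is 90 degrees), then dx, dy, dz in normalised numbers (1 is 1000 mm), then the finger opening in mm; each row is the pose to reach, as a shift and turn from the pose commanded when the command began, along the tool's axes at that moment; what a row does not reach only later rows make up. A row lasts 1/8 s, in which the tool goes at most 62.5 mm and 10.7 degrees, less where a joint would pass 70% of its speed; a pose out of reach is approached as far as the arm can. The fingers move at their own pace and stop on an object; FORCE is the grip in N (left out, the last holds). Time passes only in rows, so rows that do not move let the fingers close. It prints the time, the measured TCP pose, the force, the opening and the grip force at its end. Input that does not fit is refused with a message, and nothing moves.
- arm.get_state(): the state, without advancing time (a new reading comes with each control period).
- arm.camera(name): name is "scene" or "top" or "wrist"; returns the picture (384x512x3 uint8, red, green, blue); there is no depth.
- arm.get_calibration(name): a dict with "vfov" (degrees; the focal length in pixels is half the picture's height over the tangent of half this angle, whatever the lens; pixels are square), "cx", "cy" (the principal point, pixels), "R" (3x3) and "t" (3): a world point X has camera coordinates R X + t. Camera axes: x right, y down, z forward; pixel columns grow to the right and rows downward; lengths in mm; the calibration is good to about 2 mm. A picture is of the moment at which its call begins: read the wrist's pose just before it. get_calibration takes no time and is no camera call; for the wrist camera it gives the pose at the moment of the call.
- arm.finish_job(): hands the job in; it is judged then, once.
The state is a dict: "time": time; "q": joint angles; "qd": joint speeds; "joint_torque": joint torques, N m; "tcp_pos": TCP position; "eef_rot": TCP orientation; "wrist_force": force on the tool from outside, world axes, zero at the start; "moment": the same for the moment, N m; "finger_gap": finger opening in mm; "gripper_force": force on a finger pad.
Only numpy, scipy, OpenCV 4.12 (cv2) and the standard library are available. Lean on these libraries where they do the work, as an engineer would, in place of code of your own. Each camera call takes 0.05 s, during which the arm holds its last target. There are 200 camera calls.

## Task

Before the cold griddle is switched on, its surface reading is due: with the scraper block, not the fingers, push the four burnt chips down the sloping plate into the crumb trough at its low end, and stand the scraper back upright on the worktop. Then take the contact thermometer out of its dock and finish while holding it, without letting go, with its foot inside the red ring on the plate, close to the centre dot, square to the sloping plate (not plumb), pressed lightly and steadily so that the sprung foot is pushed about half way in, not right home. Leave everything else standing where it is.

Things in the scene. Friction and masses are not known exactly. Their poses are not given: they have to be found in the camera images.
- griddle: Bench griddle, fixed, 188 (x) by 280 (y) by up to 100 mm high. Origin: under its centre on the worktop; z up; +y to its high rimmed end (left), -y to the low end (right). Steel crumb trough across the low end: inside y = -0.132 to -0.089, x = +-0.084, floor 24 mm, outer wall 56 mm above the worktop.
- plate: The griddle's dark iron plate, sloping 8 deg (0.14 rad) down to the trough. Origin: centre of the marked spot on its face; x level, across; y up the slope, away from the trough; z square to the face. Face: x = +-0.082, y = -0.099 (open edge above the trough) to +0.114; rims 10 mm high on the other three sides.
- spot (a point): The marked spot on the plate's face (same point as the plate's origin): centre of a red ring, 32 mm outside and 25 mm inside diameter, with a small red dot in the middle. At the start a chip lies on it.
- scraper: Griddle scraper block standing on the worktop, 0.3 kg: brown pad 130 (x) by 42 mm (y), black backing up to 17 mm, red grip bar along x, 120 long, 24 wide (y), 24 high, its centre 64 mm above the underside, top at 76 mm; posts under the bar at x = +-0.047. Origin: centre of the pad's underside; z up. Grip the bar across y.
- dock: Dock of the thermometer, grey tower with white collar on a white foot, fixed. Foot 92 x 84 x 6 mm, tower 44 (x) by 54 mm (y), 92 mm high. Origin: centre of its underside; z up. It and the scraper stand right of the griddle; either may be the nearer one. A white juicer, 265 mm high, stands behind the way to the griddle (from about x = 0.54, y = -0.25 to 0): carry things past in front of it.
- probe: Contact thermometer upright in the dock, 0.13 kg. White handle 20 (x) by 30 mm (y), z = 0.070 to 0.160, black rubber on its +-y sides (grip there), screen on -x; steel stem 11 mm thick down to z = 0.016; sprung copper foot, 14 mm across, below. Origin: centre of the foot's face when fully out; z up the handle. Lifts straight out, clear after 90 mm; 76 mm of handle stand above the dock.
- probe_plunger (a joint): Travel of the thermometer's sprung foot into the stem: 0 fully out, 0.010 m right home; 1.2 N to start it, then 0.4 N per mm. A 5 mm orange band on the rod above the foot slides into the stem: all inside at 0.005.
- probe_foot (a point): Centre of the contact face of the thermometer's foot; moves with the foot.
- chip_0: Loose brown chip of burnt crust on the plate, about 22 x 17 x 7 mm. Origin: centre of its underside.
- chip_1: Loose brown chip of burnt crust on the plate, about 22 x 17 x 8 mm. Origin: centre of its underside.
- chip_2: Loose brown chip of burnt crust on the plate, about 22 x 17 x 7 mm. Origin: centre of its underside.
- chip_3: Loose brown chip of burnt crust on the plate, about 22 x 17 x 8 mm. Origin: centre of its underside.
- mug_pink: Bystander: pink mug, 84 mm wide, 106 mm high, right of the tools. Origin: centre of its underside.
- jar_blue: Bystander: small jar with blue lid, 55 mm across, 70 mm high, left of the griddle. Origin: centre of its underside.
- tin_a: Bystander: tall tin, 75 mm across, 58 mm high, at the back right. Origin: centre of its underside.
- tin_b: Bystander: low tin, 87 mm across, 40 mm high, at the back right. Origin: centre of its underside.
- shaker: Bystander: salt shaker, 44 mm across, 90 mm high, at the back right. Origin: centre of its underside.
- spice_0: Bystander: spice jar with green cap, 46 mm across, 106 mm high, behind the griddle. Origin: centre of its underside.

How it is judged:
By the outcome, as a careful person would: the job done as asked, in the order asked, and still so for the second after the job is handed in, while the arm keeps its last pose, push and grip.
It also fails if it takes over 72 s, if anything falls off the work surface, if the arm or the gripper's body presses on something with over 40 N, if the wrist force passes 120 N, or if a joint passes its speed limit or range.

## Working session

There is one attempt and no reset: what is moved stays moved. The work goes in short steps, Python scripts to look and compute and a shell command to move; the robot and the scene stay as the last step left them, time stands still between calls to the robot, and variables do not carry over. Pictures are saved under pics/ and viewed, at most 10 in all, crops included, and the job is handed in when it is done.

```bash
ls; mkdir -p pics
python3 - <<'E'
from cell import arm
import cv2,numpy as np
s=arm.get_state();print(s)
for n in ("scene","top"):
    im=arm.camera(n);c=arm.get_calibration(n);print(n,c)
    cv2.imwrite(f'pics/{n}0.png',im[:,:,::-1])
E
```

```text
cell.py
jog.py
pics
{'time': 0.0, 'q': array([ 5.52557735e+01,  1.48499113e+01,  1.18927908e+00,  7.64159775e+01,
       -4.07884942e-04,  8.12569606e+01]), 'qd': array([-0.0170446 ,  0.05164782, -0.04358211, -0.04950133, -0.00977661,
       -0.00736832]), 'joint_torque': array([ 1.86507236e-04, -5.55644381e+01,  3.44531178e+01,  1.35990992e-02,
       -1.02438432e-04, -1.42133788e-05]), 'tcp_pos': array([241.08282909, 494.28153794, 404.0707892 ]), 'eef_rot': array([-1.79924218e+02, -1.12417858e-02,  1.53998806e+02]), 'wrist_force': array([0.02052458, 0.3679498 , 1.01991499]), 'moment': array([ 0.01310237, -0.04199506, -0.03529757]), 'gripper_force': 0.0, 'finger_gap': 85.31772914239666}
scene {'vfov': 45.56174515316677, 'cx': 254.7474594709586, 'cy': 188.75776586645452, 'R': array([[ 0.44456344, -0.89549334,  0.02133129],
       [-0.51472854, -0.2748792 , -0.81209356],
       [ 0.7330879 ,  0.35004729, -0.58313723]]), 't': array([-317.90471747,  285.50774582, 1590.05428487])}
top {'vfov': 54.78478567519288, 'cx': 255.19743645350718, 'cy': 188.39402966864483, 'R': array([[-0.00858169, -0.99991666, -0.00964498],
       [-0.98001173,  0.0103272 , -0.1986715 ],
       [ 0.19875455,  0.00774726, -0.98001868]]), 't': array([-105.76133679,  505.53791634, 1249.13755235])}
```

Run:
```python
import cv2
for n in ("scene","top"):
    im=cv2.imread(f'pics/{n}0.png');cv2.imwrite(f'pics/{n}0b.png',cv2.resize(im,(800,600),interpolation=cv2.INTER_CUBIC))
```

```text
(no output)
```

View pics/scene0b.png

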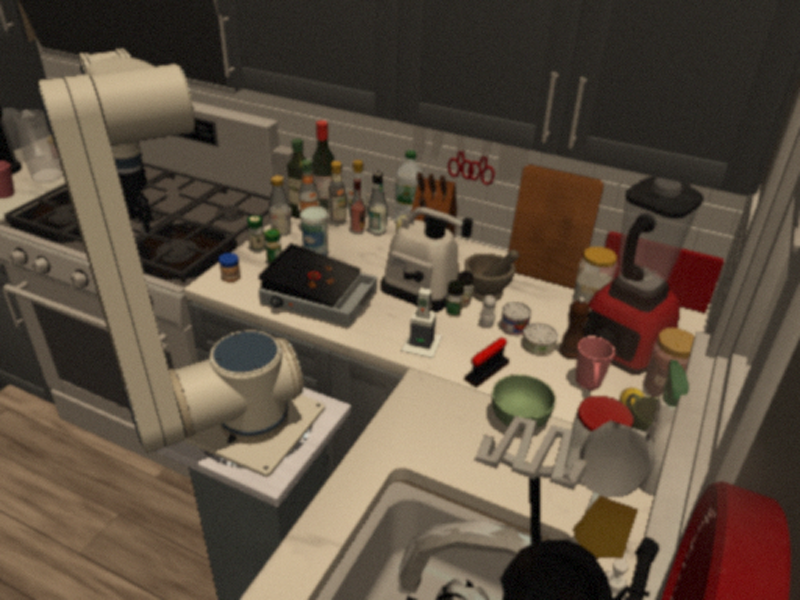

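View pics/top0b.png

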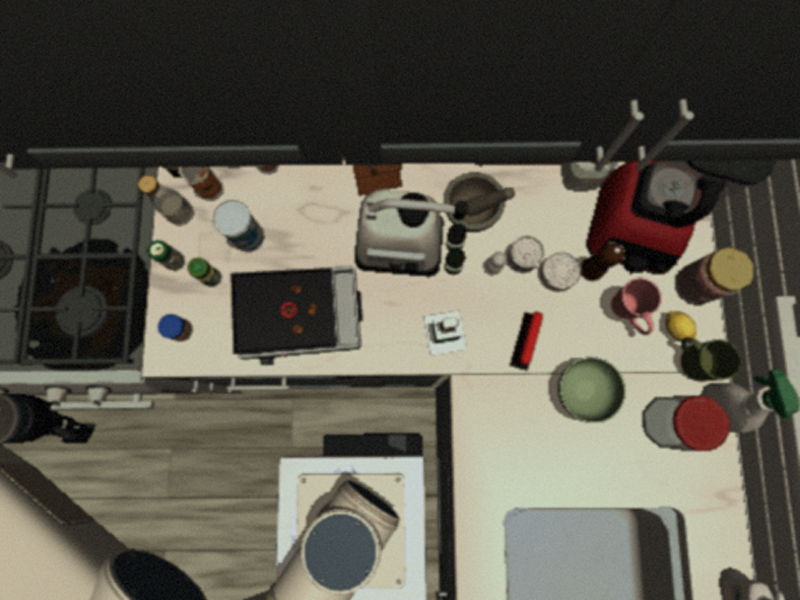

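The scene view shows the griddle (800x600: ~315,275), dock and probe (423,325), scraper (488,360). The top view shows the ring at (289,310), chips at (297,289), (312,310), (297,328) and (289,310), the dock at (446,330) and the red bar at (531,338).

```bash
cat > h.py <<'E'
from cell import arm
import cv2,numpy as np
from scipy.spatial.transform import Rotation as Ro
def ray(c,u,v):
    f=192/np.tan(np.radians(c['vfov']/2)); d=np.array([(u-c['cx'])/f,(v-c['cy'])/f,1.])
    R=np.array(c['R']); return -R.T@np.array(c['t']), R.T@d/np.linalg.norm(d)
def plane(c,u,v,z):
    o,d=ray(c,u,v); return o+d*(z-o[2])/d[2]
def plane_n(c,u,v,p,n):
    o,d=ray(c,u,v); return o+d*((p-o)@n)/(d@n)
def tri(*rs):
    A=sum(np.eye(3)-np.outer(d,d) for o,d in rs); b=sum((np.eye(3)-np.outer(d,d))@o for o,d in rs)
    p=np.linalg.solve(A,b); return p,[np.linalg.norm(np.cross(p-o,d)) for o,d in rs]
def proj(c,X):
    f=192/np.tan(np.radians(c['vfov']/2)); p=np.array(c['R'])@X+np.array(c['t']); return p[0]/p[2]*f+c['cx'],p[1]/p[2]*f+c['cy']
def blobs(im,lo,hi,box=None,amin=5):
    """hsv range mask (h may wrap if lo>hi); im rgb"""
    h=cv2.cvtColor(im,cv2.COLOR_RGB2HSV)
    if lo[0]>hi[0]: m=cv2.inRange(h,np.array(lo),np.array([180,hi[1],hi[2]]))|cv2.inRange(h,np.array([0,lo[1],lo[2]]),np.array(hi))
    else: m=cv2.inRange(h,np.array(lo),np.array(hi))
    if box is not None:
        k=np.zeros_like(m);x0,y0,x1,y1=box;k[y0:y1,x0:x1]=1;m=m*k
    cs,_=cv2.findContours(m,cv2.RETR_EXTERNAL,cv2.CHAIN_APPROX_NONE)
    cs=sorted([c for c in cs if cv2.contourArea(c)>=amin],key=cv2.contourArea,reverse=True)
    return m,cs
def load(n): return cv2.imread(n)[:,:,::-1].copy()
def tool(): # pose, for tool-frame shifts
    s=arm.get_state(); return s['tcp_pos'],Ro.from_euler('xyz',s['eef_rot'],degrees=True)
def goal(p,R):
    """shift and turn (tool axes) from present pose to TCP p, rotation R"""
    t,T=tool(); print('rotvec',np.round((T.inv()*R).as_rotvec(degrees=True),2),'shift',np.round(T.inv().apply(p-t),1))
E
python3 - <<'E'
from h import *
ct,cs=arm.get_calibration('top'),arm.get_calibration('scene')
t,s=load('pics/top0.png'),load('pics/scene0.png')
k=.64
def rect(im,box):
    m,c=blobs(im,(170,120,60),(10,255,255),box); r=cv2.minAreaRect(c[0]); return r,cv2.boxPoints(r)
rt,bt=rect(t,[int(a*k) for a in(505,300,555,375)]);rs,bs=rect(s,[int(a*k) for a in(460,330,520,390)])
print(rt,rs)
print('bar centre',tri(ray(ct,*rt[0]),ray(cs,*rs[0])))
e=[plane(ct,*p,76) for p in bt];print(np.round(e,1))
for n,u,v,z in [('ring',289,310,60),('c',297,289,60),('c',312,310,60),('c',297,328,60),('probe',449,322,168),('dockfoot',446,332,6),('jar',171,327,70),('spice',200,267,106),('griddle low l',358,268,56),('lowr',360,348,56),('highl',232,274,100),('highr',234,355,100)]:
    print(n,np.round(plane(ct,u*k,v*k,z),1))
E
```

```text
((339.59716796875, 216.130859375), (6.92221736907959, 33.949405670166016), 14.743562698364258) ((312.5939636230469, 224.6342315673828), (6.963470935821533, 25.805805206298828), 55.00797653198242)
bar centre (array([ 401.45062583, -396.26358326,   66.51652843]), [np.float64(0.8787730230261478), np.float64(0.8787730230260163)])
[[ 348.7 -366.5   76. ]
 [ 459.9 -401.5   76. ]
 [ 453.6 -423.9   76. ]
 [ 342.6 -388.6   76. ]]
ring [469.7 133.2  60. ]
c [517.2 116.6  60. ]
c [469.2  82.1  60. ]
c [429.2 114.3  60. ]
probe [ 422.7 -212.3  168. ]
dockfoot [ 424.4 -217.7    6. ]
jar [432.7 389.3  70. ]
spice [558.4 320.6 106. ]
griddle low l [565.  -19.2  56. ]
lowr [384.1 -24.6  56. ]
highl [543.5 251.9 100. ]
highr [367.1 239.  100. ]
```

Run:
```python
from h import *
c=arm.get_calibration('wrist');t,T=tool()
R=np.array(c['R']);o=-R.T@c['t'];print(c['vfov'],c['cx'],c['cy'],'cam in tool',T.inv().apply(o-t),'axes',np.round(T.inv().apply(R),2))
goal(np.array([440,120,420]),Ro.from_euler('xyz',[180,0,180],degrees=True))
```

```text
59.001062536402856 258.1387784652102 192.9817279958506 cam in tool [84.18903144  1.0460286  31.08021499] axes [[-0.    1.   -0.  ]
 [-0.95 -0.   -0.33]
 [-0.33  0.    0.95]]
rotvec [ -0.06  -0.03 -26.  ] shift [-342.9 -249.2  -15.6]
```

The rows are not in the units I measure in: shifts go in shares of 1000 mm and turns go in shares of 90 degrees. I convert before sending: -343 mm / 1000 = -0.343, -333 mm / 1000 = -0.333, -26 degrees / 90 = -0.2889.

```bash
echo '[[[0,0,-0.0667],[-0.04,-0.03,-0.002],85],[[0,0,-0.1556],[-0.095,-0.069,-0.005],85],[[0,0,-0.2222],[-0.15,-0.109,-0.007],85],[[0,0,-0.2889],[-0.2,-0.145,-0.009],85],[[0,0,-0.2889],[-0.25,-0.182,-0.012],85],[[0,0,-0.2889],[-0.3,-0.218,-0.014],85],[[0,0,-0.2889],[-0.333,-0.242,-0.015],85],[[0,0,-0.2889],[-0.343,-0.249,-0.016],85],[[0,0,-0.2889],[-0.343,-0.249,-0.016],85],[[0,0,-0.2889],[-0.343,-0.249,-0.016],85]]' > next.json && python3 jog.py next.json
python3 - <<'E'
from h import *
import pickle
c=arm.get_calibration('wrist');im=arm.camera('wrist');cv2.imwrite('pics/w1.png',im[:,:,::-1]);pickle.dump(c,open('w1.pkl','wb'))
cv2.imwrite('pics/w1b.png',cv2.resize(im[:,:,::-1],(800,600)))
goal(np.array([450,-370,420]),Ro.from_euler('xyz',[180,0,162.5],degrees=True))
E
```

```text
time: 1.35
tcp_pos: [439.7, 121.1, 420.6]
eef_rot: [180.0, -0.0, -179.9]
wrist_force: [0.3, 0.4, -1.1]
finger_gap: 84.9
gripper_force: 0.0
rotvec [ 1.000e-02 -2.000e-02  1.759e+01] shift [  -9.5 -491.2    0.6]
```

View pics/w1b.png

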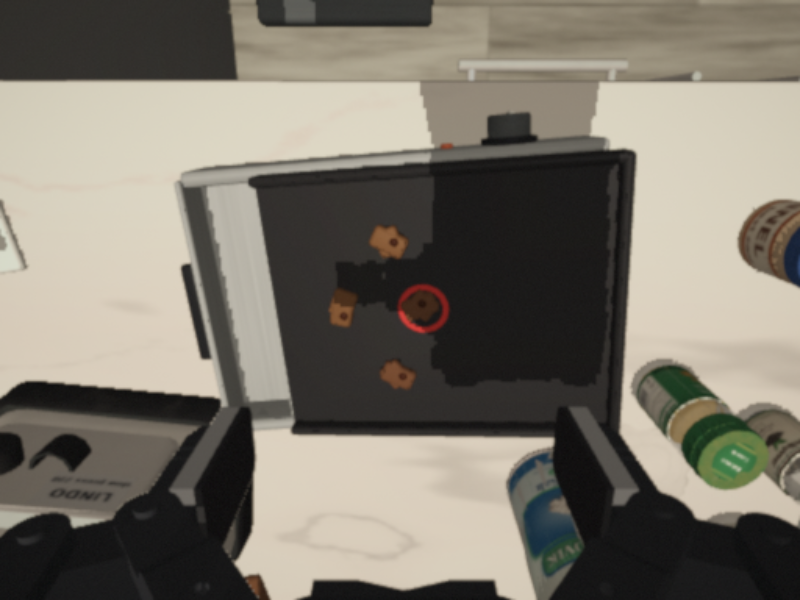

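The wrist view (800x600) shows the ring centre at (423,308), chips at (388,241), (342,307), (397,375), (422,306), and the trough on the left.

Converted, -130 mm / 1000 = -0.13, -90 mm / 1000 = -0.09.

```bash
echo '[[[0,0,0],[0,-0.04,0],85],[[0,0,0],[0,-0.09,0],85],[[0,0,0],[0,-0.13,0],85],[[0,0,0],[0,-0.13,0],85],[[0,0,0],[0,-0.13,0],85]]' > next.json && python3 jog.py next.json
python3 - <<'E'
from h import *
import pickle
c2=arm.get_calibration('wrist');im2=arm.camera('wrist');cv2.imwrite('pics/w2.png',im2[:,:,::-1]);pickle.dump(c2,open('w2.pkl','wb'))
c1=pickle.load(open('w1.pkl','rb'));im1=load('pics/w1.png')
def ring(im):
    m,_=blobs(im,(172,150,90),(6,255,255))
    k=cv2.morphologyEx(m,cv2.MORPH_CLOSE,np.ones((5,5),np.uint8))
    cs,_=cv2.findContours(k,cv2.RETR_EXTERNAL,cv2.CHAIN_APPROX_NONE)
    best=[x for x in cs if 20<cv2.boundingRect(x)[2]<50 and 20<cv2.boundingRect(x)[3]<50]
    return [cv2.fitEllipse(cv2.convexHull(x)) for x in best]
r1,r2=ring(im1),ring(im2);print(r1,r2)
ct=arm.get_calibration('top');t=load('pics/top0.png')
rt=ring(cv2.resize(t,None,fx=2,fy=2));print('top',rt)
p,e=tri(ray(c1,*r1[0][0]),ray(c2,*r2[0][0]));print('spot',p,e)
print('top on that z',plane(ct,289.5*.64,310*.64,p[2]))
k=.64
a,b=[plane(c1,u*k,v*k,100) for u,v in((633,155),(619,430))];d=a-b;print('yaw high',np.degrees(np.arctan2(d[1],d[0])),a,b)
a,b=[plane(c1,u*k,v*k,56) for u,v in((181,180),(232,428))];d=a-b;print('yaw low',np.degrees(np.arctan2(d[1],d[0])),a,b)
goal(np.array([420,-380,420]),Ro.from_euler('xyz',[180,0,162.5],degrees=True))
E
```

```text
time: 2.02
tcp_pos: [440.1, -8.9, 420.7]
eef_rot: [180.0, 0.0, -180.0]
wrist_force: [-0.6, -0.3, -0.9]
finger_gap: 84.9
gripper_force: 0.0
[((270.51727294921875, 197.1238250732422), (30.50568962097168, 32.370975494384766), 98.65888977050781)] [((402.12969970703125, 196.50596618652344), (31.252347946166992, 35.32746505737305), 71.08783721923828)]
top []
spot [468.78790711 134.42466591  74.17584161] [np.float64(0.054984455640530096), np.float64(0.054984455640461116)]
top on that z [467.16967213 129.22718822  74.17584161]
yaw high -174.90837973756342 [373.8190529 243.2529079 100.       ] [541.17126571 258.16402442 100.        ]
yaw low -175.76052748302683 [391.63623773 -14.92766039  56.        ] [567.79451426  -1.86938464  56.        ]
rotvec [ 0.02 -0.   17.58] shift [  20.6 -371.3    0.6]
```

Converted, -371 mm / 1000 = -0.371, -335 mm / 1000 = -0.335, 17.6 degrees / 90 = 0.1956.

```bash
echo '[[[0,0,0.0556],[0.005,-0.045,0],85],[[0,0,0.1111],[0.008,-0.105,0],85],[[0,0,0.1667],[0.012,-0.165,0],85],[[0,0,0.1956],[0.016,-0.225,0],85],[[0,0,0.1956],[0.02,-0.285,0],85],[[0,0,0.1956],[0.02,-0.335,0],85],[[0,0,0.1956],[0.02,-0.371,0],85],[[0,0,0.1956],[0.02,-0.371,0],85],[[0,0,0.1956],[0.02,-0.371,0],85]]' > next.json && python3 jog.py next.json
python3 - <<'E'
from h import *
import pickle
c=arm.get_calibration('wrist');im=arm.camera('wrist');cv2.imwrite('pics/w3.png',im[:,:,::-1]);pickle.dump(c,open('w3.pkl','wb'))
cv2.imwrite('pics/w3b.png',cv2.resize(im[:,:,::-1],(640,480)))
m,cs=blobs(im,(172,130,70),(8,255,255),amin=150)
for x in cs: print(cv2.minAreaRect(x),cv2.boundingRect(x))
E
```

```text
time: 3.2
tcp_pos: [420.9, -379.5, 420.5]
eef_rot: [180.0, -0.0, 162.5]
wrist_force: [0.5, -0.3, -0.2]
finger_gap: 85.2
gripper_force: 0.0
((234.0, 151.0), (120.0, 26.0), 90.0) (221, 91, 27, 121)
((165.42637634277344, 353.46954345703125), (12.774677276611328, 48.733028411865234), 14.349332809448242) (158, 330, 20, 49)
```

View pics/w3b.png

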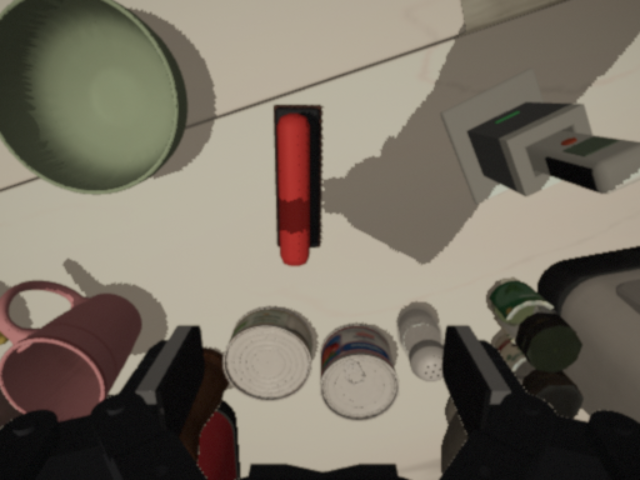

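Wrist view (640x480): red bar upright in the image from (293,112) to (295,265), dock at (545,150), pink mug at (70,350).

Run:
```python
from h import *
import pickle
c=pickle.load(open('w3.pkl','rb'));im=load('pics/w3.png')
m,cs=blobs(im,(172,130,70),(8,255,255),box=[210,80,260,230])
ct=arm.get_calibration('top');cc=arm.get_calibration('scene')
print(tri(ray(c,234,151),ray(ct,339.6,216.13)),tri(ray(c,234,151),ray(cc,312.6,224.63)))
rows=[(np.nonzero(m[r])[0].mean(),r) for r in range(96,208,3)]
P=np.array([plane(c,u,v,66) for u,v in rows]);d=np.polyfit(P[:,0],P[:,1],1);print('yaw',np.degrees(np.arctan(d[0])))
a,b=plane(c,rows[0][0],91,66),plane(c,234.5,212,66);print(a,b,(a+b)/2,np.linalg.norm(a-b))
```

```text
(array([ 401.06265855, -396.96782945,   63.24190723]), [np.float64(1.4399705728621641), np.float64(1.43997057286206)]) (array([ 399.11703308, -395.81344592,   67.84181414]), [np.float64(0.27250074608147556), np.float64(0.2725007460814664)])
yaw -18.060143193044308
[ 346.69266299 -377.83045263   66.        ] [ 459.68268513 -415.88042471   66.        ] [ 403.18767406 -396.85543867   66.        ] 119.22476873309444
```

Run:
```python
from h import *
goal(np.array([402.5,-396.8,219]),Ro.from_euler('xyz',[180,0,161.8],degrees=True))
```

```text
rotvec [ 0.02 -0.01  0.7 ] shift [ 12.2 -22.3 201.8]
```

Converted, 202 mm / 1000 = 0.202, 197 mm / 1000 = 0.197, 0.7 degrees / 90 = 0.0078.

```bash
echo '[[[0,0,0.0078],[0.006,-0.01,0.04],85],[[0,0,0.0078],[0.012,-0.022,0.095],85],[[0,0,0.0078],[0.012,-0.022,0.145],85],[[0,0,0.0078],[0.012,-0.022,0.18],85],[[0,0,0.0078],[0.012,-0.022,0.197],85],[[0,0,0.0078],[0.012,-0.022,0.202],85],[[0,0,0.0078],[0.012,-0.022,0.202],85],[[0,0,0.0078],[0.012,-0.022,0.202],0],[[0,0,0.0078],[0.012,-0.022,0.202],0],[[0,0,0.0078],[0.012,-0.022,0.202],0],[[0,0,0.0078],[0.012,-0.022,0.202],0],[[0,0,0.0078],[0.012,-0.022,0.202],0],[[0,0,0.0078],[0.012,-0.022,0.202],0],[[0,0,0.0078],[0.012,-0.022,0.202],0]]' > next.json && python3 jog.py next.json 80
```

```text
time: 5.0
tcp_pos: [402.2, -398.2, 219.1]
eef_rot: [-180.0, 0.0, 161.7]
wrist_force: [-0.6, 1.4, 5.9]
finger_gap: 22.7
gripper_force: 78.5
```

```bash
cat >> h.py <<'E'
YAW=4.7; SPOT=np.array([468.8,134.4,74.2])
RP=Ro.from_euler('xyz',[8.02,0,YAW],degrees=True)
def plate(x,y,z): return SPOT+RP.apply([x,y,z])
RT=RP*Ro.from_euler('xyz',[180,0,180],degrees=True)
E
python3 - <<'E'
from h import *
goal(plate(0,56,219.1+45),RT)
goal(np.array([420,0,452]),Ro.from_euler('xyz',[180,0,180],degrees=True))
E
```

```text
rotvec [ -7.93   1.63 -22.96] shift [ 111.2  543.7 -124.6]
rotvec [ -0.02   0.02 -18.3 ] shift [ 108.   383.6 -233.1]
```

Converted, 544 mm / 1000 = 0.544, -232 mm / 1000 = -0.232, -23 degrees / 90 = -0.2556.

```bash
echo '[[[0,0,0],[0,0,-0.035],0],[[0,0,0],[0,0,-0.09],0],[[0,0,0],[0,0,-0.15],0],[[0,0,-0.0333],[0.01,0.025,-0.205],0],[[0,0,-0.0667],[0.025,0.075,-0.232],0],[[0,0,-0.1],[0.042,0.13,-0.232],0],[[0,0,-0.1333],[0.06,0.19,-0.232],0],[[0,0,-0.1667],[0.075,0.25,-0.232],0],[[0,0,-0.2],[0.092,0.31,-0.232],0],[[0,0,-0.2333],[0.108,0.37,-0.232],0],[[-0.0222,0.0044,-0.2556],[0.109,0.43,-0.225],0],[[-0.0556,0.0111,-0.2556],[0.11,0.485,-0.2],0],[[-0.0878,0.0178,-0.2556],[0.111,0.53,-0.165],0],[[-0.0878,0.0178,-0.2556],[0.111,0.544,-0.13],0],[[-0.0878,0.0178,-0.2556],[0.111,0.544,-0.125],0],[[-0.0878,0.0178,-0.2556],[0.111,0.544,-0.125],0]]' > next.json && python3 jog.py next.json
python3 - <<'E'
from h import *
goal(plate(0,56,219.1+3),RT);goal(plate(0,-86,219.1+1),RT)
im=arm.camera('wrist');cv2.imwrite('pics/w4b.png',cv2.resize(im[:,:,::-1],(640,480)))
E
```

```text
time: 7.0
tcp_pos: [467.6, 152.7, 344.1]
eef_rot: [172.0, -0.0, -175.3]
wrist_force: [-0.3, 0.1, -2.2]
finger_gap: 22.6
gripper_force: 79.4
rotvec [-0.03 -0.02  0.02] shift [ 0.3  0.2 42.6]
rotvec [-0.03 -0.02  0.02] shift [   0.3 -141.8   44.7]
```

View pics/w4b.png

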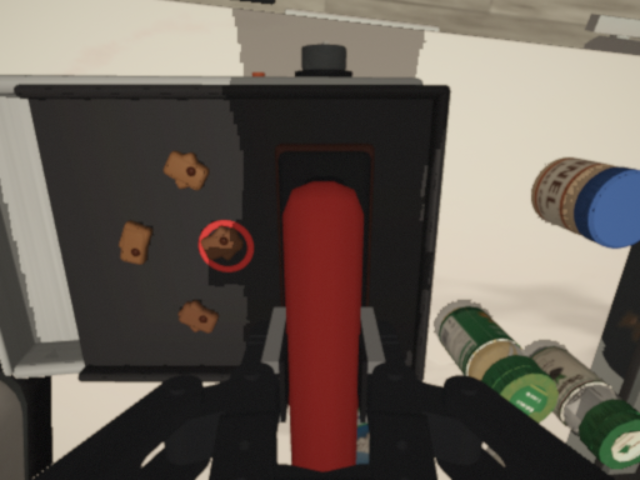

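The scraper hangs square above the clear upper plate, its near pad end at (325,148) inside the rim, with all four chips to its left.

Converted, 44 mm / 1000 = 0.044, 43 mm / 1000 = 0.043.

```bash
echo '[[[0,0,0],[0,0,0.015],0],[[0,0,0],[0,0,0.032],0],[[0,0,0],[0,0,0.041],0],[[0,0,0],[0,0,0.043],0],[[0,0,0],[0,0,0.044],0],[[0,0,0],[0,0,0.044],0]]' > next.json && python3 jog.py next.json; echo '[[[0,0,0],[0,0,0.001],0],[[0,0,0],[0,0,0.001],0]]' > next.json && python3 jog.py next.json
```

```text
time: 7.8
tcp_pos: [467.2, 159.2, 300.6]
eef_rot: [172.0, 0.1, -175.3]
wrist_force: [0.3, -0.3, -2.3]
finger_gap: 23.2
gripper_force: 79.4
time: 8.05
tcp_pos: [467.0, 159.4, 299.2]
eef_rot: [172.0, 0.0, -175.3]
wrist_force: [-0.8, 0.7, -2.8]
finger_gap: 22.9
gripper_force: 79.4
```

Converted, 0.7 mm / 1000 = 0.0007.

```bash
echo '[[[0,0,0],[0,0,0.0007],0],[[0,0,0],[0,0,0.0007],0]]' > next.json && python3 jog.py next.json; echo '[[[0,0,0],[0,0,0.0007],0],[[0,0,0],[0,0,0.0007],0]]' > next.json && python3 jog.py next.json
```

```text
time: 8.3
tcp_pos: [467.0, 159.5, 298.9]
eef_rot: [172.0, 0.0, -175.3]
wrist_force: [-2.9, -0.9, 5.2]
finger_gap: 22.7
gripper_force: 80.1
time: 8.55
tcp_pos: [466.9, 159.6, 298.9]
eef_rot: [172.0, 0.1, -175.3]
wrist_force: [-5.5, -1.6, 12.2]
finger_gap: 23.0
gripper_force: 81.3
```

Converted, -85 mm / 1000 = -0.085, -77 mm / 1000 = -0.077.

```bash
echo '[[[0,0,0],[0,-0.005,-0.0006],0],[[0,0,0],[0,-0.015,-0.0006],0],[[0,0,0],[0,-0.026,-0.0006],0],[[0,0,0],[0,-0.037,-0.0006],0],[[0,0,0],[0,-0.048,-0.0006],0],[[0,0,0],[0,-0.058,-0.0006],0],[[0,0,0],[0,-0.068,-0.0006],0],[[0,0,0],[0,-0.077,-0.0006],0],[[0,0,0],[0,-0.085,-0.0006],0]]' > next.json && python3 jog.py next.json; echo '[[[0,0,0],[0,-0.007,0],0],[[0,0,0],[0,-0.014,0],0],[[0,0,0],[0,-0.021,0],0],[[0,0,0],[0,-0.028,0],0],[[0,0,0],[0,-0.035,0],0],[[0,0,0],[0,-0.042,0],0],[[0,0,0],[0,-0.049,0],0],[[0,0,0],[0,-0.055,0],0],[[0,0,0],[0,-0.058,0],0],[[0,0,0],[0,-0.058,0],0]]' > next.json && python3 jog.py next.json;  python3 - <<'E'
from h import *
t,T=tool();print(RP.inv().apply(t+T.apply([0,0,219.1])-SPOT))
im=arm.camera('wrist');cv2.imwrite('pics/w5b.png',cv2.resize(im[:,:,::-1],(640,480)))
E
```

```text
time: 9.68
tcp_pos: [474.4, 75.5, 287.1]
eef_rot: [171.9, 0.1, -175.3]
wrist_force: [0.1, 4.3, 8.1]
finger_gap: 22.7
gripper_force: 80.8
time: 10.92
tcp_pos: [479.0, 18.2, 278.9]
eef_rot: [171.9, 0.1, -175.3]
wrist_force: [-0.2, 1.8, 6.1]
finger_gap: 23.2
gripper_force: 80.7
[  1.02104247 -86.78533123  -0.15182451]
```

View pics/w5b.png

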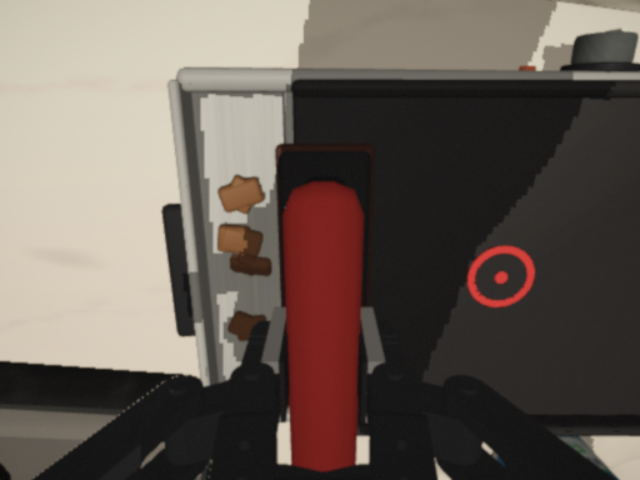

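All four chips lie in the trough (640x480: (241,193), (235,238), (250,264), (247,325)); the ring (501,276) is clear.

Converted, -120 mm / 1000 = -0.12, -100 mm / 1000 = -0.1.

```bash
echo '[[[0,0,0],[0,0.001,-0.01],0],[[0,0,0],[0,0.003,-0.05],0],[[0,0,0],[0,0.005,-0.1],0],[[0,0,0],[0,0.005,-0.12],0],[[0,0,0],[0,0.005,-0.12],0],[[0,0,0],[0,0.005,-0.12],0]]' > next.json && python3 jog.py next.json
python3 - <<'E'
from h import *
import pickle
c=arm.get_calibration('wrist');im=arm.camera('wrist');cv2.imwrite('pics/w6.png',im[:,:,::-1]);pickle.dump(c,open('w6.pkl','wb'))
m,cs=blobs(im,(172,150,90),(6,255,255))
for x in cs:
    print(cv2.boundingRect(x),len(x)>=5 and cv2.fitEllipse(x)[0])
m,cs=blobs(im,(3,60,25),(20,255,200),box=[100,0,280,384],amin=20)
for x in cs: print('chip',cv2.boundingRect(x),cv2.contourArea(x))
D=Ro.from_euler('xyz',[180,0,161.7],degrees=True)
goal(np.array([420,-100,452]),D)
goal(np.array([402.2,-398.2,435]),D)
goal(np.array([402.2,-398.2,220]),D)
E
```

```text
time: 11.72
tcp_pos: [479.4, 6.7, 396.9]
eef_rot: [172.0, -0.1, -175.3]
wrist_force: [0.2, 0.5, -1.6]
finger_gap: 22.6
gripper_force: 79.6
(227, 146, 63, 231) (258.08795166015625, 251.976806640625)
(328, 154, 35, 35) (344.9888610839844, 171.11276245117188)
chip (197, 143, 32, 111) 915.0
chip (198, 114, 82, 28) 648.5
rotvec [ 7.9  -1.73 22.99] shift [ 68.2 -92.7 -68.8]
rotvec [ 7.9  -1.73 22.99] shift [ 110.5 -387.9  -93.2]
rotvec [ 7.9  -1.73 22.99] shift [ 110.  -417.9  119.7]
```

Converted, -417.3 mm / 1000 = -0.4173, -388 mm / 1000 = -0.388, 23 degrees / 90 = 0.2556.

```bash
echo '[[[0.0111,0,0.0333],[0.02,-0.025,-0.025],0],[[0.0333,-0.0067,0.0889],[0.045,-0.06,-0.05],0],[[0.0556,-0.0111,0.1444],[0.068,-0.093,-0.069],0],[[0.0878,-0.0189,0.2],[0.076,-0.145,-0.073],0],[[0.0878,-0.0189,0.2556],[0.084,-0.205,-0.078],0],[[0.0878,-0.0189,0.2556],[0.092,-0.262,-0.083],0],[[0.0878,-0.0189,0.2556],[0.1,-0.315,-0.087],0],[[0.0878,-0.0189,0.2556],[0.106,-0.36,-0.091],0],[[0.0878,-0.0189,0.2556],[0.1105,-0.388,-0.093],0],[[0.0878,-0.0189,0.2556],[0.1105,-0.392,-0.065],0],[[0.0878,-0.0189,0.2556],[0.11,-0.4,-0.01],0],[[0.0878,-0.0189,0.2556],[0.11,-0.408,0.045],0],[[0.0878,-0.0189,0.2556],[0.11,-0.414,0.09],0],[[0.0878,-0.0189,0.2556],[0.11,-0.4168,0.112],0],[[0.0878,-0.0189,0.2556],[0.11,-0.4173,0.117],0],[[0.0878,-0.0189,0.2556],[0.11,-0.4173,0.117],0]]' > next.json && python3 jog.py next.json
python3 - <<'E'
from h import *
goal(np.array([402.2,-398.2,219.5]),Ro.from_euler('xyz',[180,0,161.7],degrees=True))
E
```

```text
time: 13.78
tcp_pos: [403.0, -398.0, 223.9]
eef_rot: [180.0, 0.1, 161.7]
wrist_force: [-0.1, -0.9, -2.4]
finger_gap: 22.5
gripper_force: 79.5
rotvec [ 0.04  0.07 -0.  ] shift [ 0.7 -0.4  4.4]
```

Converted, 4.6 mm / 1000 = 0.0046, 4 mm / 1000 = 0.004.

```bash
echo '[[[0,0,0],[0,0,0.002],0],[[0,0,0],[0,0,0.004],0],[[0,0,0],[0,0,0.0046],0],[[0,0,0],[0,0,0.0046],0]]' > next.json && python3 jog.py next.json; echo '[[[0,0,0],[0,0,0],40],[[0,0,0],[0,0,0],85],[[0,0,0],[0,0,0],85],[[0,0,0],[0,0,0],85],[[0,0,0],[0,0,0],85],[[0,0,0],[0,0,-0.015],85],[[0,0,0],[0,0,-0.06],85],[[0,0,0],[0,0,-0.115],85],[[0,0,0],[0,0,-0.15],85],[[0,0,0],[0,0,-0.16],85],[[0,0,0],[0,0,-0.16],85]]' > next.json && python3 jog.py next.json
python3 - <<'E'
from h import *
goal(np.array([430,-214,420]),Ro.from_euler('xyz',[180,0,180],degrees=True))
E
```

```text
time: 14.28
tcp_pos: [402.9, -398.0, 219.5]
eef_rot: [180.0, 0.1, 161.7]
wrist_force: [-0.5, -0.3, -3.1]
finger_gap: 22.7
gripper_force: 79.5
time: 15.65
tcp_pos: [402.5, -397.8, 379.9]
eef_rot: [-180.0, 0.1, 161.7]
wrist_force: [-0.1, -0.2, -1.0]
finger_gap: 84.7
gripper_force: 0.0
rotvec [ -0.04   0.15 -18.31] shift [ 31.6 183.1 -40.2]
```

Converted, 183 mm / 1000 = 0.183, 178 mm / 1000 = 0.178, -18.3 degrees / 90 = -0.2033.

```bash
echo '[[[0,0,-0.0667],[0.008,0.04,-0.015],85],[[0,0,-0.1333],[0.018,0.1,-0.03],85],[[0,0,-0.2],[0.026,0.15,-0.04],85],[[0,0,-0.2],[0.031,0.178,-0.04],85],[[0,0,-0.2],[0.0316,0.183,-0.04],85],[[0,0,-0.2033],[0.0316,0.183,-0.04],85],[[0,0,-0.2033],[0.0316,0.183,-0.04],85]]' > next.json && python3 jog.py next.json
python3 - <<'E'
from h import *
import pickle
c=arm.get_calibration('wrist');im=arm.camera('wrist');cv2.imwrite('pics/w7.png',im[:,:,::-1]);pickle.dump(c,open('w7.pkl','wb'))
cv2.imwrite('pics/w7b.png',cv2.resize(im[:,:,::-1],(800,600)))
E
```

```text
time: 16.52
tcp_pos: [430.1, -215.3, 418.7]
eef_rot: [180.0, 0.0, 179.9]
wrist_force: [0.1, -0.3, 0.5]
finger_gap: 84.7
gripper_force: 0.0
```

View pics/w7b.png

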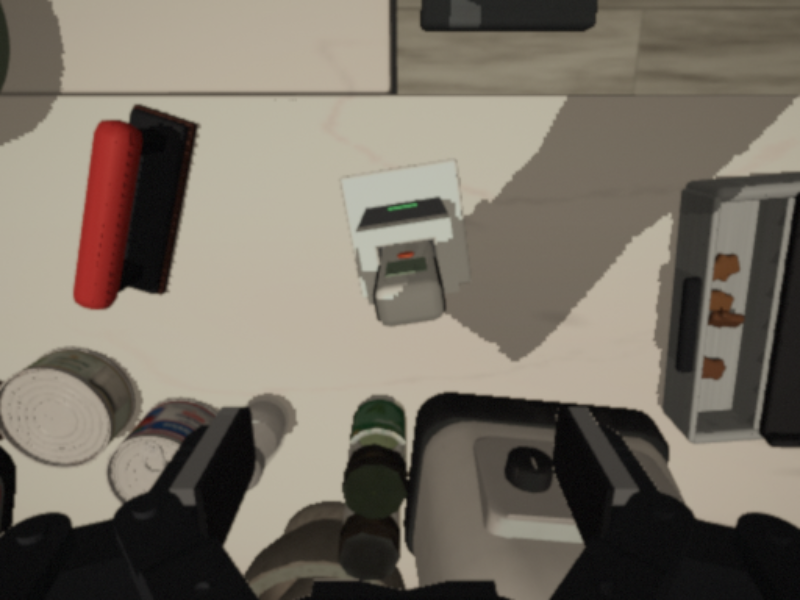

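The wrist view shows the scraper upright (135,200), chips in the trough (725,315), dock foot corners at (342,180), (457,160), and the handle top near (410,305). I'll take one more view nearer and crop.

Converted, 60 mm / 1000 = 0.06, 30 mm / 1000 = 0.03.

```bash
echo '[[[0,0,0],[0.03,0,0],85],[[0,0,0],[0.06,0,0],85],[[0,0,0],[0.06,0,0],85],[[0,0,0],[0.06,0,0],85]]' > next.json && python3 jog.py next.json
python3 - <<'E'
from h import *
import pickle
c=arm.get_calibration('wrist');im=arm.camera('wrist');cv2.imwrite('pics/w8.png',im[:,:,::-1]);pickle.dump(c,open('w8.pkl','wb'))
w7=cv2.imread('pics/w7.png')
c7=pickle.load(open('w7.pkl','rb'))
u7,v7=proj(c7,np.array([424,-216,130]));u8,v8=proj(c,np.array([424,-216,130]))
a=[]
for i,u,v in((w7,u7,v7),(im[:,:,::-1],u8,v8)):
    x,y=int(u)-48,int(v)-60;print(x,y);a.append(cv2.resize(i[y:y+120,x:x+96],None,fx=4,fy=4,interpolation=cv2.INTER_CUBIC))
cv2.imwrite('pics/cr.png',np.hstack(a))
E
```

```text
time: 17.08
tcp_pos: [370.2, -214.9, 419.3]
eef_rot: [-180.0, 0.1, 179.9]
wrist_force: [-0.1, 0.1, 0.3]
finger_gap: 85.1
gripper_force: 0.0
207 119
207 186
```

View pics/cr.png

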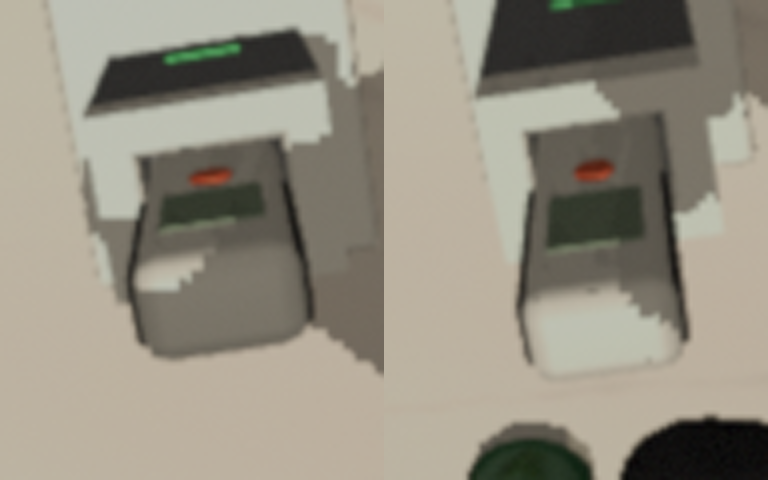

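Run:
```python
from h import *
import pickle
c7,c8=[pickle.load(open(f'w{i}.pkl','rb')) for i in(7,8)]
P7=lambda x,y:(207+x/4-.4,119+y/4-.4); P8=lambda x,y:(207+(x-384)/4-.4,186+y/4-.4)
for n,a,b in[('topc',(223,297),(606,325)),('btn',(210,177),(594,171)),('back l',(150,352),(540,375)),('back r',(300,340),(672,362)),('scrTL',(165,194),(550,198)),('scrBR',(264,213),(642,237)),('collarL',(86,114),(479,96)),('collarR',(322,75),(697,62))]:
    p,e=tri(ray(c7,*P7(*a)),ray(c8,*P8(*b)));print(n,np.round(p,1),np.round(e[0],2))
def yaw(c,f,a,b,z):
    d=plane(c,*f(*b),z)-plane(c,*f(*a),z);return np.degrees(np.arctan2(-d[0],d[1])),np.linalg.norm(d)
F=lambda x,y:(x*.64,y*.64)
print('foot',yaw(c7,F,(342,180),(457,160),6),'collar7',yaw(c7,P7,(86,114),(322,75),92),'collar8',yaw(c8,P8,(479,96),(697,62),92))
print('back7',yaw(c7,P7,(150,352),(300,340),168),'back8',yaw(c8,P8,(540,375),(672,362),168))
print('scr bottom8',yaw(c8,P8,(556,245),(644,236),140),'scr bottom7', yaw(c7,P7,(160,228),(264,212),140))
a,b=plane(c7,*F(342,180),6),plane(c7,*F(457,160),6);print('foot corners',a,b)
for n,c,P,q in[('7',c7,P7,(223,297)),('8',c8,P8,(606,325))]: print(n,plane(c,*P(*q),168))
```

```text
topc [ 423.6 -211.2  163.9] 0.05
btn [ 414.  -213.3  115.9] 0.03
back l [ 432.8 -223.8  166.5] 0.17
back r [ 431.4 -198.1  164.3] 0.43
scrTL [ 414.2 -222.4  128.8] 0.19
scrBR [ 412.2 -203.8  150.2] 0.15
collarL [ 405.6 -240.4   92.7] 0.17
collarR [ 397.  -189.2   93.1] 0.19
foot (np.float64(9.535557001033174), np.float64(81.82615378537196)) collar7 (np.float64(9.356297735898524), np.float64(52.40979037664542)) collar8 (np.float64(9.400355285568864), np.float64(51.68310900458627))
back7 (np.float64(4.812861878798749), np.float64(26.07581338320398)) back8 (np.float64(6.427343342398833), np.float64(24.948706192160174))
scr bottom8 (np.float64(6.4407950558043074), np.float64(18.10388316291145)) scr bottom7 (np.float64(8.98670232105956), np.float64(19.923652545430176))
foot corners [ 387.41733002 -257.34760611    6.        ] [ 373.86203804 -176.6520455     6.        ]
7 [ 422.12052868 -211.31255897  168.        ]
8 [ 421.01932801 -211.21073792  168.        ]
```

Run:
```python
from h import *
goal(np.array([422.7,-211.3,284]),Ro.from_euler('xyz',[180,0,189.4],degrees=True))
```

```text
rotvec [-0.02  0.11 -9.45] shift [-52.    3.6 135.3]
```

Converted, 135 mm / 1000 = 0.135, 125 mm / 1000 = 0.125, -9.4 degrees / 90 = -0.1044.

```bash
echo '[[[0,0,-0.0556],[-0.025,0.002,0],85],[[0,0,-0.1044],[-0.048,0.0036,0],85],[[0,0,-0.1044],[-0.052,0.0036,0.02],85],[[0,0,-0.1044],[-0.052,0.0036,0.06],85],[[0,0,-0.1044],[-0.052,0.0036,0.1],85],[[0,0,-0.1044],[-0.052,0.0036,0.125],85],[[0,0,-0.1044],[-0.052,0.0036,0.135],85],[[0,0,-0.1044],[-0.052,0.0036,0.135],85],[[0,0,-0.1044],[-0.052,0.0036,0.135],85]]' > next.json && python3 jog.py next.json
python3 - <<'E'
from h import *
goal(np.array([422.7,-211.3,284]),Ro.from_euler('xyz',[180,0,189.4],degrees=True))
import pickle
c=arm.get_calibration('wrist');im=arm.camera('wrist');cv2.imwrite('pics/w9.png',im[:,:,::-1]);pickle.dump(c,open('w9.pkl','wb'))
E
echo '[[[0,0,0],[0,0,0],0],[[0,0,0],[0,0,0],0],[[0,0,0],[0,0,0],0],[[0,0,0],[0,0,0],0],[[0,0,0],[0,0,0],0],[[0,0,0],[0,0,0],0]]' > next.json && python3 jog.py next.json 60
```

```text
time: 18.25
tcp_pos: [422.7, -210.9, 285.2]
eef_rot: [-179.9, 0.2, -170.6]
wrist_force: [-0.9, -0.1, -0.1]
finger_gap: 85.1
gripper_force: 0.0
rotvec [-0.09  0.15  0.  ] shift [ 0.1 -0.4  1.2]
time: 19.05
tcp_pos: [422.4, -211.0, 284.5]
eef_rot: [-179.9, 0.1, -170.6]
wrist_force: [0.2, -4.1, 1.7]
finger_gap: 29.3
gripper_force: 53.5
```

Converted, -135 mm / 1000 = -0.135, -130 mm / 1000 = -0.13.

```bash
echo '[[[0,0,0],[0,0,-0.01],0],[[0,0,0],[0,0,-0.035],0],[[0,0,0],[0,0,-0.07],0],[[0,0,0],[0,0,-0.105],0],[[0,0,0],[0,0,-0.13],0],[[0,0,0],[0,0,-0.135],0],[[0,0,0],[0,0,-0.135],0]]' > next.json && python3 jog.py next.json
python3 - <<'E'
from h import *
goal(plate(0,0,276.5+25),RT);goal(np.array([430,-50,425]),RT)
E
```

```text
time: 19.92
tcp_pos: [421.9, -210.5, 418.5]
eef_rot: [180.0, 0.1, -170.6]
wrist_force: [-0.2, 0.9, -1.5]
finger_gap: 29.2
gripper_force: 54.8
rotvec [-7.98 -0.28  4.69] shift [-99.1 290.6  46. ]
rotvec [-7.98 -0.28  4.69] shift [-34.2 157.   -6.4]
```

Converted, 290.6 mm / 1000 = 0.2906, 286 mm / 1000 = 0.286, -8 degrees / 90 = -0.0889.

```bash
echo '[[[0,0,0],[-0.008,0.035,-0.002],0],[[0,0,0],[-0.02,0.09,-0.006],0],[[-0.0222,0,0.0111],[-0.034,0.14,-0.006],0],[[-0.0444,0,0.0278],[-0.055,0.19,0],0],[[-0.0667,-0.0022,0.0444],[-0.075,0.235,0.012],0],[[-0.0889,-0.0033,0.0522],[-0.09,0.27,0.025],0],[[-0.0889,-0.0033,0.0522],[-0.098,0.286,0.038],0],[[-0.0889,-0.0033,0.0522],[-0.099,0.2906,0.046],0],[[-0.0889,-0.0033,0.0522],[-0.099,0.2906,0.046],0],[[-0.0889,-0.0033,0.0522],[-0.099,0.2906,0.046],0]]' > next.json && python3 jog.py next.json
python3 - <<'E'
from h import *
import pickle
goal(plate(0,0,276.5+25),RT)
c=arm.get_calibration('wrist');im=arm.camera('wrist');cv2.imwrite('pics/w10.png',im[:,:,::-1]);pickle.dump(c,open('w10.pkl','wb'))
u,v=proj(c,SPOT);print('spot px',u,v)
x,y=int(u)-80,int(v)-90;print(x,y)
cv2.imwrite('pics/w10b.png',cv2.resize(im[y:y+150,x:x+160,::-1],None,fx=4,fy=4,interpolation=cv2.INTER_CUBIC))
E
```

```text
time: 21.18
tcp_pos: [472.3, 91.3, 373.7]
eef_rot: [172.0, 0.1, -175.4]
wrist_force: [-0.8, 0.6, -1.4]
finger_gap: 29.4
gripper_force: 54.7
rotvec [-0.06  0.1  -0.06] shift [-0.   1.   1.1]
spot px 258.625731121659 181.14915734518115
178 91
```

View pics/w10b.png

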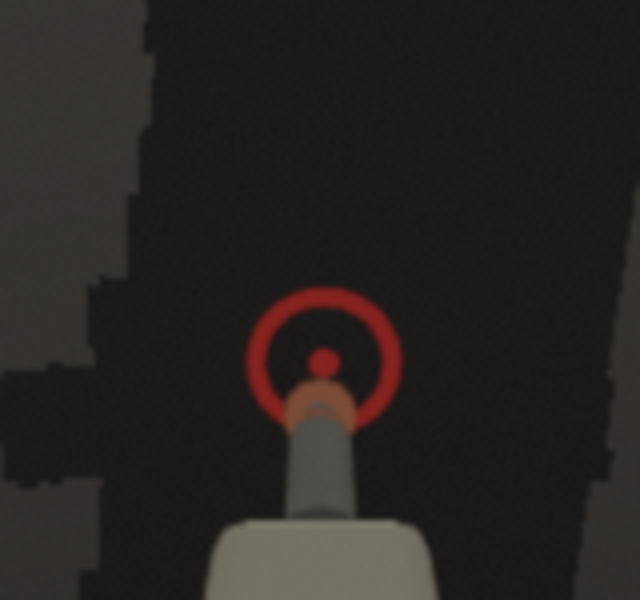

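Dot at crop (323,363), foot's near edge at (320,379), foot width 285–355; the ring is clear and the foot just above its centre line.

Run:
```python
from h import *
import pickle
c=pickle.load(open('w10.pkl','rb'));t,T=tool()
for x in(-7,0,7):print(x,proj(c,t+T.apply([x,0,276.5])))
for x,y in((7,0),(0,7),(0,-7)):print(x,y,proj(c,t+T.apply([x,y,276.5])))
print('seen edge',178+320/4-.4,91+379/4-.4,'sides',178+285/4-.4,178+355/4-.4)
print('spot on plate normal plane from dot',RP.inv().apply(plane_n(c,258.4,181.4,SPOT,RP.apply([0,0,1]))-SPOT))
print('TCP axis in plate',RP.inv().apply(t+T.apply([0,0,276.5])-SPOT))
```

```text
-7 (np.float64(257.02295907009255), np.float64(200.7066214852055))
0 (np.float64(257.01127681771897), np.float64(192.1045414574487))
7 (np.float64(256.9993872343297), np.float64(183.34979583640165))
7 0 (np.float64(256.9993872343297), np.float64(183.34979583640165))
0 7 (np.float64(266.1807067994528), np.float64(192.1024434017726))
0 -7 (np.float64(247.84182743967108), np.float64(192.10663951756297))
seen edge 257.6 185.35 sides 248.85 266.35
spot on plate normal plane from dot [ 2.19098231e-01 -1.88918873e-01  1.77909738e-14]
TCP axis in plate [ 0.65900975 -1.24670594 26.24058409]
```

The rows are not in the units I measure in: shifts go in shares of 1000 mm and turns go in shares of 90 degrees. I convert before sending: 21 mm / 1000 = 0.021, 19 mm / 1000 = 0.019.

```bash
echo '[[[0,0,0],[0.001,0.0003,0.005],0],[[0,0,0],[0.0021,0.0006,0.013],0],[[0,0,0],[0.0021,0.0006,0.019],0],[[0,0,0],[0.0021,0.0006,0.021],0],[[0,0,0],[0.0021,0.0006,0.021],0],[[0,0,0],[0.0021,0.0006,0.021],0],[[0,0,0],[0.0021,0.0006,0.021],0]]' > next.json && python3 jog.py next.json
cat > f.py <<'E'
from h import *
import pickle,sys
F=[]
for i in range(4):
    c=arm.get_calibration('wrist');im=arm.camera('wrist');s=arm.get_state();F.append(s['wrist_force'])
n=RP.apply([0,0,1]);t,T=tool()
print('Fn',np.array(F)@n,'mean',np.mean(F,0)@n,'foot(out) in plate',RP.inv().apply(t+T.apply([-1.6,.45,276.5])-SPOT),'tilt',(RT.inv()*T).as_rotvec(degrees=True))
cv2.imwrite(f'pics/{sys.argv[1]}.png',im[:,:,::-1]);pickle.dump(c,open(f'{sys.argv[1]}.pkl','wb'))
E
python3 f.py w11
```

```text
time: 22.1
tcp_pos: [470.0, 95.5, 352.8]
eef_rot: [172.0, 0.1, -175.3]
wrist_force: [0.4, -0.6, -2.1]
finger_gap: 29.1
gripper_force: 54.7
Fn [-1.43089649 -1.8792408  -1.95297271 -1.91895052] mean -1.7955151285672608 foot(out) in plate [0.00950848 0.62612413 4.71519505] tilt [ 0.03866937 -0.07938836  0.0018618 ]
```

Converted, 3 mm / 1000 = 0.003, 2 mm / 1000 = 0.002.

```bash
for k in a b; do :; done; echo '[[[0,0,0],[0,-0.0006,0.001],0],[[0,0,0],[0,-0.0006,0.002],0],[[0,0,0],[0,-0.0006,0.003],0],[[0,0,0],[0,-0.0006,0.003],0],[[0,0,0],[0,-0.0006,0.003],0]]' > next.json && python3 jog.py next.json >/dev/null; python3 f.py w12; echo '[[[0,0,0],[0,0,0.001],0],[[0,0,0],[0,0,0.0015],0],[[0,0,0],[0,0,0.0015],0],[[0,0,0],[0,0,0.0015],0]]' > next.json && python3 jog.py next.json>/dev/null; python3 f.py w13;  echo '[[[0,0,0],[0,0,0.001],0],[[0,0,0],[0,0,0.0015],0],[[0,0,0],[0,0,0.0015],0],[[0,0,0],[0,0,0.0015],0]]' > next.json && python3 jog.py next.json>/dev/null; python3 f.py w14
```

```text
Fn [-1.26834121 -2.13379094 -1.95976998 -2.23121527] mean -1.8982793490473404 foot(out) in plate [-0.04536914  0.05699225  1.65469852] tilt [ 0.03467234 -0.07064994  0.00204592]
Fn [-2.25835968 -0.95440621 -1.11353874 -1.55375213] mean -1.4700141921809045 foot(out) in plate [-0.06408758  0.03007322  0.13762277] tilt [ 0.03682435 -0.06816259  0.0049458 ]
Fn [-0.76768798  0.69158538 -0.79562173  0.31625355] mean -0.13886769232852997 foot(out) in plate [ 0.02701175  0.01203142 -1.32740394] tilt [ 0.03912714 -0.07660926  0.00298596]
```

Converted, 3.6 mm / 1000 = 0.0036, 3 mm / 1000 = 0.003.

```bash
echo '[[[0,0,0],[0,0,0.001],0],[[0,0,0],[0,0,0.002],0],[[0,0,0],[0,0,0.003],0],[[0,0,0],[0,0,0.0036],0],[[0,0,0],[0,0,0.0036],0],[[0,0,0],[0,0,0.0036],0],[[0,0,0],[0,0,0.0036],0]]' > next.json && python3 jog.py next.json; python3 f.py w15; python3 f.py w15
python3 - <<'E'
from h import *
import pickle
def crop(n):
    c=pickle.load(open(n+'.pkl','rb'));im=cv2.imread(f'pics/{n}.png');u,v=proj(c,SPOT);x,y=int(u)-30,int(v)-35;print(n,x,y)
    return cv2.resize(im[y:y+65,x:x+60],None,fx=6,fy=6,interpolation=cv2.INTER_CUBIC)
cv2.imwrite('pics/fin.png',np.hstack([crop('w12'),crop('w15')]))
E
```

```text
time: 25.4
tcp_pos: [470.0, 96.3, 343.1]
eef_rot: [172.0, 0.1, -175.3]
wrist_force: [-0.2, -0.1, 1.7]
finger_gap: 29.1
gripper_force: 54.9
Fn [2.12613041 0.4303269  2.52801914 1.31174834] mean 1.5990561991976717 foot(out) in plate [ 0.01269517  0.01669395 -4.92090813] tilt [ 0.03819408 -0.07614187  0.00342309]
Fn [2.96972194 1.68943316 1.24019177 1.85498832] mean 1.9385837962746417 foot(out) in plate [-0.02073004  0.0495823  -4.94847719] tilt [ 0.03555744 -0.073066   -0.00038486]
w12 227 158
w15 227 160
```

View pics/fin.png

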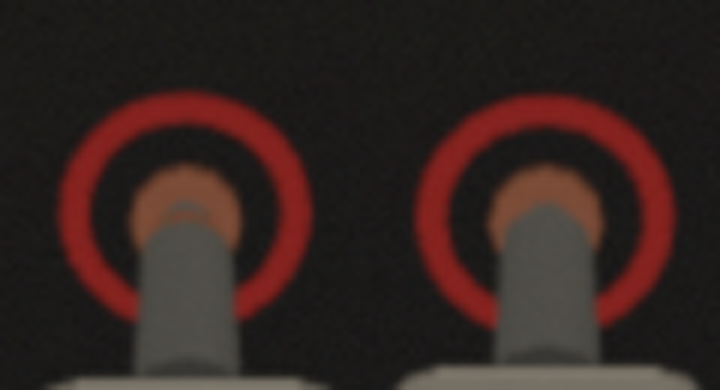

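The foot at (546,218) is centred in the ring (centre 546,215), and the orange band has just gone into the stem. Force is about 3.5 N, so roughly half travel.

```bash
python3 -c "
from cell import arm
print(arm.finish_job())"
```

```text
the job is handed in; nothing more can be done
None
```

I handed the job in at about 26 s of the 72 s allowed: all four chips are in the trough, the scraper stands upright on the worktop, and the arm is holding the thermometer square to the plate, its foot on the centre dot and about half way in (by position about 4.9 mm, contact force about 3.5 N); the judge's result wasn't shown.

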